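# Line up the rotary specimen stage and log it

### The arm

A 6-joint arm with a two-finger parallel gripper is mounted at the origin on the work surface. World frame = base frame: x ahead of the robot, y to its left, z up, the work surface at z = 0. Lengths are in m, angles in rad, forces in N, time in s.
With the tool pointing down it reaches from about 0.25 to 0.775 m from the base axis. Payload 4 kg.
Tool frame: the origin (TCP) lies on the centre line of the jaws, within the pads' length; the fingertips stand bot.tip_reach ahead of it and the grasp point (between the pads) lies 8 mm behind it (bot.tip_reach is the distance from the TCP to the fingertips, in m); z points along the fingers, y is the line along which they close (so a half turn about z gives the same grasp; the last joint's range is limited). The gripper opens to 94 mm and grips with 3 to 60 N. Pads are 16 mm wide; open, the fingers measure 119 mm over their backs; the gripper's body (75 mm by 177 mm) begins 78 mm behind the grasp point.
Start: joints at [-1.283, 0.087, 1.371, -0, 1.684, -0.103], TCP at [0.21, -0.509, 0.217] pointing down, gripper open.
Joint ranges: [-3.1, 3.1], [-0.76, 2.03], [0.27, 2.55], [-1.08, 4.22], [0.17, 2.65], [-2.57, 2.57]. Speed limits (rad/s): [2.79, 2.79, 3.14, 3.14, 3.14, 3.14].

### API

Orientations are given as a unit quaternion [x, y, z, w].
In Python, from plant import bot gives the robot as it stands. The module is installed in compiled form; this text tells all that it offers.
- The arm moves only by the tool move_arm, never from a script. Its argument "targets" is a list of rows, each a list of 7 numbers: the shift along the tool's x, y, z in mm, then the turn, a rotation vector about the tool's x, y, z in degrees, then the closure in counts, from 0 (fully open) to 255 (shut). In form: [[dx, dy, dz, wx, wy, wz, hand], ...]. A call has 1 to 8 rows; each row is the pose to reach, as a shift and turn from the pose commanded when the call began, along the tool's axes at that moment; what a row does not reach only later rows make up. A row lasts 1/12 s, in which the tool goes at most 41.7 mm and 7.16 degrees, less where a joint would pass 70% of its speed; a pose out of reach is approached as far as the arm can. A call with a gripper value outside its range is refused whole. The fingers move at their own pace and stop on an object; the grip force is fixed at half the most. Time passes only in rows, so rows that repeat a pose let the fingers close. It gives the time, the measured TCP pose, the force, the opening and the grip force at its end, in the units of the state.
- bot.sense(): the state, without advancing time (a new reading comes with each control period).
- bot.get_image(name): name is "side" or "top" or "wrist"; returns the picture (420x560x3 uint8, blue, green, red); there is no depth.
- bot.camera_model(name): a dict with "fov_y" (degrees; the focal length in pixels is half the picture's height over the tangent of half this angle, whatever the lens; pixels are square), "cx", "cy" (the principal point, pixels), "eye" and "orientation" of the camera in the world; the wrist camera has in their place "tool_from_camera" (4x4, takes a point from camera to tool coordinates, whose origin is the TCP and whose axes are the flange's). Camera axes: x right, y up, looking along -z (the intrinsics and any distortion apply to the point x, -y, -z); pixel columns grow to the right and rows downward; lengths in m; the calibration is good to about 2 mm. A picture is of the moment at which its call begins: read the wrist's pose just before it. camera_model takes no time and is no camera call.
- bot.sign_off(): hands the job in; it is judged then, once.
The state is a dict: "t": time; "qpos": joint angles; "qvel": joint speeds; "joint_torque": joint torques, N m; "tool_pos": TCP position; "orientation": TCP orientation; "ft_force": force on the tool from outside, world axes, zero at the start; "ft_torque": the same for the moment, N m; "grip_width": opening from 0.0 (shut) to 1.0 (fully open); "finger_force": force on a finger pad.
Only numpy, scipy, OpenCV 4.12 (cv2) and the standard library are available. Lean on these libraries where they do the work, as an engineer would, in place of code of your own. Each camera call takes 0.05 s, during which the arm holds its last target. There are 200 camera calls.

### The job

Push the blue tab of the rotary specimen stage round with a fingertip, without pinching it, until the dial's red index line lines up with the bold green line on the scale. Then, with the dial left lined up, press the red button on the grey control box right down to log the position, and let it spring back. Do not touch the sample dish riding on the dial, and leave everything else on the bench where it stands.

Things in the scene. Friction and masses are not known exactly. Their poses are not given: they have to be found in the camera images.
- dial_centre (a point): Round rotary specimen stage: a black turning dial 177 mm across on a fixed white plinth 237 mm across. This point is on the vertical turning axis at the dial's top face, 50 mm above the table. A low steel seat ring (outer radius about 52 mm, 5 mm high) on the dial holds the sample dish.
- index_line (a point): Outer end of the red index line (5 mm wide, radial, from radius 51 to 88 mm) on the black dial's top face; this point is 88 mm from the axis and turns with the dial.
- target_line (a point): Inner end of the bold green target line (5 mm wide, radial, from radius 88 to 114 mm) on the fixed silver scale that surrounds the dial; 88 mm from the axis, scale face 44 mm above the table. The other scale lines are thin and black, every 10 degrees. When lined up, red and green form one straight radial line.
- tab (a point): Middle of the upright blue tab fixed on the dial, diametrically opposite the red index line, 70.5 mm from the axis. The tab is a radial fin 14 mm thick (across the radius), 22 mm long (along the radius, 59.5 to 81.5 mm), from 50 to 84 mm above the table; this point is at 67 mm above the table. The dial's top around it is flat and free from radius 52 mm outwards.
- dial (a joint): Angle of the dial, rad, growing counter-clockwise seen from above. It turns freely both ways far enough for the shorter way round (stops at +-4.5 rad), with light friction (about 0.07 N m, so about 1 N at the tab), and stays where it is left.
- sample_dish_mid (a point): Middle of the sample: a loose closed Petri dish 90 mm across, 15 mm high, speckled orange-brown culture, sitting in the seat on the dial, from 50 to 65 mm above the table. It turns along with the dial.
- sample_dish: The same sample dish; origin under its centre.
- log_button_top (a point): Centre of the top of the red round push button (32 mm across, pressed straight down) on the fixed grey control box (100 x 80 x 36 mm).
- log_button (a joint): Travel of the button, m: 0 up, 0.006 fully down (about 4 N); it springs back.
- dish_b: Loose closed Petri dish, 90 mm across, 15 mm high, speckled reddish culture; origin under its centre.
- dish_c: Loose closed Petri dish, 90 mm across, 15 mm high, speckled yellowish culture; origin under its centre.
- slide_box: Loose blue slide box with white lid, 97 x 82 x 33 mm; origin under its centre.
- bottle: Loose amber bottle, 58 mm across, 120 mm high; origin under its centre.
- jar: Loose clear jar with green cap, 64 mm across, 85 mm high; origin under its centre.
- beaker: Loose open glass beaker, 66 mm across, 85 mm high; origin under its centre.
- marker: Loose light-green marker pen, 110 x 13 x 13 mm, lying on the table; origin under its centre.
Things that resemble listed ones, but are neither listed nor needed, are in the scene too. Leave any purple or yellow look-alike of the part that bears log_button_top alone.

How it is judged:
On the way, in this order (a step that is already met when the one before it is completed fails the run):
1. the dial stands still with the red index line lined up with the green target line (horizontal distance between index_line and target_line below 0.004 m and velocity of joint dial between -0.05 and 0.05 rad/s), for 0.3 s.
2. the button is pressed down (value of joint log_button above 0.0045 m and horizontal distance between index_line and target_line below 0.004 m), for 0.05 s.
At the end, for the whole second after the job is handed in: The red index line's end lies within 4 mm (about 2.6 degrees) of the green line, the dial is at rest, the button has been pressed at least 4.5 mm and is up again, the sample dish sits in its seat, and every other thing is within 15 mm of where it stood (all of step 1 and value of joint log_button below 0.0015 m and horizontal distance between sample_dish_mid and dial_centre below 0.008 m and height (world z) of sample_dish below 0.056 m and distance of each of dish_b, dish_c, slide_box, bottle, jar, beaker, marker from where it was at the start of the episode below 0.015 m); the robot touches nothing.
It fails at once if the tab is pinched (both of its broad faces pressed at once) (contact force between the fingers and dial_c14 above 0.5 N and contact force between the fingers and dial_c15 above 0.5 N).
It fails at once if the button is pressed while the red line is not lined up with the green line (value of joint log_button above 0.003 m and not (horizontal distance between index_line and target_line below 0.004 m)).
It fails at once if the sample dish is touched with the fingers (contact force between the fingers and sample_dish above 0.5 N).
It fails at once if the sample dish is lifted or leaves its seat (horizontal distance between sample_dish_mid and dial_centre above 0.008 m or height (world z) of sample_dish above 0.056 m).
It fails at once if another thing on the bench is moved by more than 15 mm, lifted or tipped over (distance of any of dish_b, dish_c, slide_box, bottle, jar, beaker, marker from where it was at the start of the episode above 0.015 m or angle between any of bottle, jar, beaker's own z axis and vertical above 0.35 rad).
It also fails if it takes over 56 s, if anything falls off the work surface, if the arm or the gripper's body presses on something with over 40 N, if the wrist force passes 120 N, or if a joint passes its speed limit or range.

## Working session

There is one attempt and no reset: what is moved stays moved. The work goes in short steps, Python scripts to look and compute and a tool call to move; the robot and the scene stay as the last step left them, time stands still between calls to the robot, and variables do not carry over. Pictures are saved under pics/ and viewed, at most 10 in all, crops included, and the job is handed in when it is done.

Besides the shell and the picture viewer there is one more tool, called in YAML: its name, and indented under it one key for each argument. move_arm: Moves the arm, as the interface text tells. Its arguments: {"type":"object","properties":{"targets":{"type":"array"}},"required":["targets"]}

```bash
mkdir -p pics
python3 - <<'E'
from plant import bot
import cv2
s=bot.sense();print(s['t'],s['tool_pos'],s['orientation'],s['grip_width'],bot.tip_reach)
for n in("top","side"):
    print(n,bot.camera_model(n)); cv2.imwrite(f'pics/{n}0.png',bot.get_image(n))
print(bot.camera_model('wrist'))
E
```

```text
0.0 [ 0.20934155 -0.50804027  0.21533713] [ 9.80966990e-01  1.94171627e-01 -1.11322949e-04 -1.06376174e-03] 0.9980792009747143 0.011
top {'fov_y': 55.25144396240298, 'cx': 273.7958529169429, 'cy': 212.28287789821803, 'eye': array([0.36497489, 0.13439609, 0.96147658]), 'orientation': array([-0.06565314,  0.07223486,  0.70604269, -0.70140966])}
side {'fov_y': 57.933381675006444, 'cx': 276.9590444107231, 'cy': 211.45268443887173, 'eye': array([0.28276437, 0.69318137, 0.72158068]), 'orientation': array([-0.0731446 ,  0.35317531,  0.91095983, -0.20017308])}
{'fov_y': 58.55729417319423, 'cx': 275.9774800076357, 'cy': 207.97654759046688, 'tool_from_camera': array([[ 4.23682706e-05,  9.57099411e-01,  2.89759756e-01,
         8.43156964e-02],
       [ 9.99999578e-01, -3.06393401e-04,  8.65823101e-04,
         6.72194800e-04],
       [ 9.17459257e-04,  2.89759597e-01, -9.57099020e-01,
        -1.66969705e-01],
       [ 0.00000000e+00,  0.00000000e+00,  0.00000000e+00,
         1.00000000e+00]])}
```

View pics/top0.png

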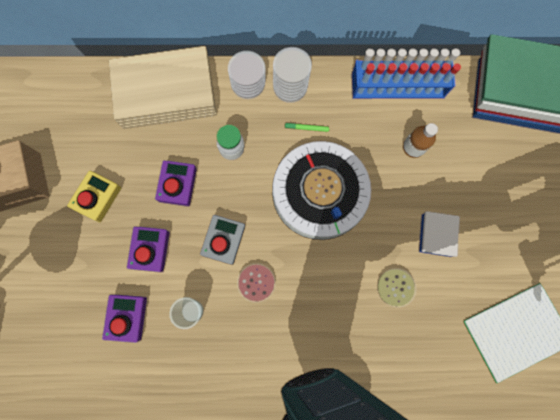

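View pics/side0.png

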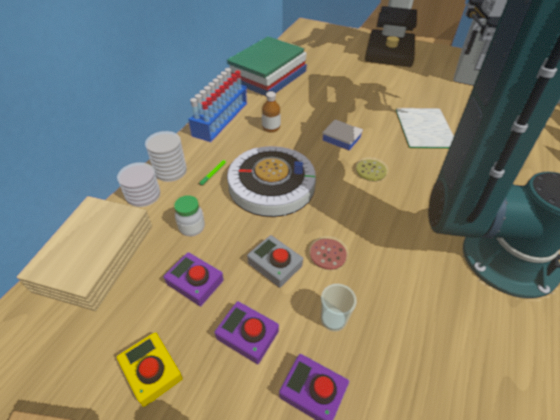

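```bash
cat > h.py <<'E'
from plant import bot
import cv2, numpy as np
from scipy.spatial.transform import Rotation as R
def cam(n):
    m=bot.camera_model(n); f=210/np.tan(np.radians(m['fov_y'])/2)
    if n=='wrist':
        s=bot.sense();T=np.eye(4);T[:3,:3]=R.from_quat(s['orientation']).as_matrix();T[:3,3]=s['tool_pos']
        C=T@m['tool_from_camera'];return f,m['cx'],m['cy'],C[:3,3],C[:3,:3]
    return f,m['cx'],m['cy'],np.array(m['eye']),R.from_quat(m['orientation']).as_matrix()
def ray(c,u,v): return c[3],c[4]@np.array([(u-c[1])/c[0],-(v-c[2])/c[0],-1])
def onz(c,p,z): e,d=ray(c,*p); return e+d*(z-e[2])/d[2]
def blobs(im,lo,hi,amin=8):
    h=cv2.cvtColor(im,cv2.COLOR_BGR2HSV)
    m=cv2.inRange(h,lo,hi) if lo[0]<=hi[0] else cv2.inRange(h,(lo[0],)+lo[1:],(180,)+hi[1:])|cv2.inRange(h,(0,)+lo[1:],hi)
    n,_,st,ce=cv2.connectedComponentsWithStats(m)
    return [(ce[i].round(1),st[i,4],st[i,:4]) for i in range(1,n) if st[i,4]>=amin]
RED=((172,150,90),(8,255,255)); GREEN=((45,90,50),(85,255,220)); BLUE=((105,120,50),(130,255,255))
E
python3 - <<'E'
from h import *
for n,roi in(('top',(265,135,115,110)),('side',(220,140,100,80))):
    im=cv2.imread(f'pics/{n}0.png');c=cam(n);x,y,w,h=roi;s=im[y:y+h,x:x+w]
    for k,b in(('red',RED),('green',GREEN),('blue',BLUE)):
        for ce,a,_ in blobs(s,*b): p=ce+[x,y];print(n,k,p,a,onz(c,p,{'red':.05,'green':.044,'blue':.075}[k]).round(4))
    # scale/plinth ellipse: bright low-sat
    hs=cv2.cvtColor(s,cv2.COLOR_BGR2HSV)
    cs,_=cv2.findContours(cv2.inRange(hs,(0,0,130),(180,60,255)),cv2.RETR_EXTERNAL,cv2.CHAIN_APPROX_NONE)
    k=max(cs,key=len);e=cv2.minEnclosingCircle(k);print(n,'plinth',cv2.fitEllipse(cv2.convexHull(k)),e, onz(c,np.array(cv2.fitEllipse(cv2.convexHull(k))[0])+[x,y],.044))
P=[]
for n,(u,v) in(('top',(220,244)),('side',(281,257))):
    im=cv2.imread(f'pics/{n}0.png');c=cam(n);s=im[v-15:v+15,u-15:u+15]
    b=max(blobs(s,*RED),key=lambda t:t[1]);p=b[0]+[u-15,v-15];e,d=ray(c,*p);P.append((e,d/np.linalg.norm(d)));print(n,b,p,onz(c,p,.045))
A=sum(np.eye(3)-np.outer(d,d) for e,d in P);B=sum((np.eye(3)-np.outer(d,d))@e for e,d in P);print('button',np.linalg.solve(A,B))
E
```

```text
top red [309.7 160.5] 50 [0.6703 0.0389 0.05  ]
top green [336.4 226.9] 15 [ 0.5111 -0.0197  0.044 ]
top blue [336.  212.4] 99 [ 0.5393 -0.0148  0.075 ]
top plinth ((55.676021575927734, 54.27076721191406), (97.41463470458984, 99.43306732177734), 66.21232604980469) ((56.0074348449707, 54.75226593017578), 49.85781478881836) [0.60119118 0.01407652 0.044     ]
side red [244.9 170.1] 30 [0.6709 0.0368 0.05  ]
side green [221.8 163.5] 22 [0.7439 0.0338 0.044 ]
side blue [298. 164.] 26 [ 0.5427 -0.0184  0.075 ]
side blue [297.9 169.7] 11 [0.5344 0.0023 0.075 ]
side plinth ((52.03085708618164, 39.69964599609375), (69.99311065673828, 88.9327621459961), 96.88751220703125) ((50.573734283447266, 36.91474533081055), 43.97343444824219) [0.59266391 0.03418964 0.044     ]
top (array([13.9, 15. ]), np.int32(181), array([ 7,  8, 15, 15], dtype=int32)) [218.9 244. ] [0.47294929 0.25139964 0.045     ]
side (array([14.1, 13. ]), np.int32(167), array([ 7,  7, 15, 14], dtype=int32)) [280.1 255. ] [0.4742267  0.24543385 0.045     ]
button [0.47207223 0.25043724 0.05256286]
```

move_arm:
  targets:
    - [248,-180,-20,0,0,22.4,255]
    - [248,-180,-20,0,0,22.4,255]
    - [248,-180,-20,0,0,22.4,255]
    - [248,-180,-20,0,0,22.4,255]
    - [248,-180,-20,0,0,22.4,255]
    - [248,-180,-20,0,0,22.4,255]
    - [248,-180,-20,0,0,22.4,255]
    - [248,-180,-20,0,0,22.4,255]

```text
t: 0.77
tool_pos: [0.3717, -0.2439, 0.2367]
orientation: [1.0, 0.002, 0.001, -0.001]
ft_force: [-0.1, -0.7, 0.4]
grip_width: 0.468
finger_force: 0.0
```

move_arm:
  targets:
    - [158,-258,-13,0,0,0,255]
    - [158,-258,-13,0,0,0,255]
    - [158,-258,-13,0,0,0,255]
    - [158,-258,-13,0,0,0,255]
    - [158,-258,-13,0,0,0,255]
    - [158,-258,-13,0,0,0,255]
    - [158,-258,-13,0,0,0,255]
    - [158,-258,-13,0,0,0,255]

```text
t: 1.43
tool_pos: [0.5298, 0.0152, 0.2486]
orientation: [1.0, 0.003, -0.0, -0.001]
ft_force: [-0.4, -0.9, -0.2]
grip_width: 0.004
finger_force: 0.0
```

Run:
```python
from h import *
print(bot.sense()['tool_pos'],bot.sense()['grip_width']); cv2.imwrite('pics/w1.png',bot.get_image('wrist'))
```

```text
[0.52982588 0.01521675 0.2485634 ] 0.004314887206328028
```

View pics/w1.png

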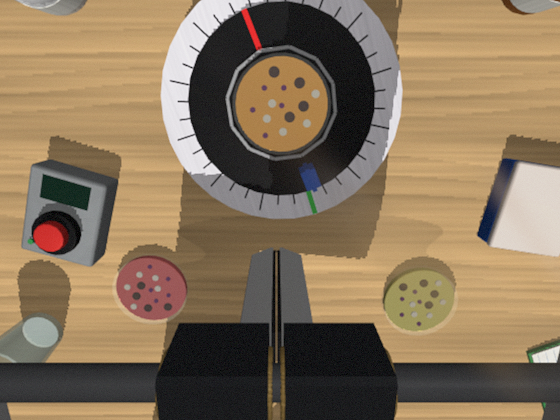

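```bash
cat >> h.py <<'E'
def look(im,roi,cen=None):
    c=cam('wrist');x,y,w,h=roi;s=im[y:y+h,x:x+w];o={}
    for k,b,z in(('red',RED,.05),('green',GREEN,.044),('blue',BLUE,.08)):
        L=blobs(s,*b)
        if L:
            p=max(L,key=lambda t:t[1])[0]+[x,y];o[k]=onz(c,p,z)[:2]
    # dial: dark disc rim -> points on plane .05, circle fit
    hs=cv2.cvtColor(s,cv2.COLOR_BGR2HSV)
    cs,_=cv2.findContours(cv2.inRange(hs,(0,0,0),(180,255,60)),cv2.RETR_EXTERNAL,cv2.CHAIN_APPROX_NONE)
    k=cv2.convexHull(max(cs,key=cv2.contourArea))[:,0]+[x,y]
    q=np.array([onz(c,p,.05)[:2] for p in k]);A=np.c_[2*q,np.ones(len(q))]
    s_=np.linalg.lstsq(A,(q**2).sum(1),rcond=None)[0];o['cen']=s_[:2];o['r']=np.sqrt(s_[2]+s_[:2]@s_[:2])
    for k in('red','green','blue'):
        if k in o: d=o[k]-(o['cen'] if cen is None else cen);print(k,o[k].round(4),'ang',np.degrees(np.arctan2(d[1],d[0])).round(2),'r',np.hypot(*d).round(4))
    print('cen',o['cen'].round(4),o['r'].round(4));return o
E
python3 - <<'E'
from h import *
im=cv2.imread('pics/w1.png');look(im,(190,0,185,217))
b=max(blobs(im[200:260,20:85],*RED),key=lambda t:t[1]);p=b[0]+[20,200];print(p,onz(cam('wrist'),p,.05),bot.sense()['t'])
E
```

```text
red [0.6698 0.0374] ang 23.41 r 0.0723
green [ 0.5086 -0.022 ] ang -162.1 r 0.0997
blue [ 0.5405 -0.0163] ang -158.36 r 0.0678
cen [0.6035 0.0087] 0.0882
[ 48.9 236.4] [0.47062833 0.25145456 0.05      ] 1.4833
```

move_arm:
  targets:
    - [0,0,42,0,0,0,255]
    - [0,0,84,0,0,0,255]
    - [0,0,125,0,0,0,255]
    - [0,0,160,0,0,0,255]
    - [0,0,175,0,0,0,255]
    - [0,0,175,0,0,0,255]

```text
t: 1.98
tool_pos: [0.5234, 0.0092, 0.0687]
orientation: [1.0, -0.001, -0.006, -0.0]
ft_force: [0.0, -0.2, -0.7]
grip_width: 0.008
finger_force: 0.0
```

Run:
```python
from h import *
s=bot.sense();print(s['t'],s['tool_pos'],s['ft_force'])
C=np.array([.603,.010])
for a in range(176,400,8):
    a_=np.radians(a);print(a,((C+.071*np.array([np.cos(a_),np.sin(a_)])-s['tool_pos'][:2])*[1000,-1000]).round(0))
```

```text
1.9833 [0.52344846 0.00919989 0.06865469] [ 0.01045155 -0.22656932 -0.71040627]
176 [ 9. -6.]
184 [9. 4.]
192 [10. 14.]
200 [13. 23.]
208 [17. 33.]
216 [22. 41.]
224 [28. 49.]
232 [36. 55.]
240 [44. 61.]
248 [53. 65.]
256 [62. 68.]
264 [72. 70.]
272 [82. 70.]
280 [92. 69.]
288 [101.  67.]
296 [111.  63.]
304 [119.  58.]
312 [127.  52.]
320 [134.  45.]
328 [140.  37.]
336 [144.  28.]
344 [148.  19.]
352 [150.   9.]
360 [151.  -1.]
368 [150. -11.]
376 [148. -20.]
384 [144. -30.]
392 [140. -38.]
```

move_arm:
  targets:
    - [9,0,-3,0,0,0,255]
    - [9,4,-3,0,0,0,255]
    - [10,14,-3,0,0,0,255]
    - [13,23,-3,0,0,0,255]
    - [17,33,-3,0,0,0,255]
    - [22,41,-3,0,0,0,255]
    - [28,49,-3,0,0,0,255]

```text
t: 2.57
tool_pos: [0.5563, -0.04, 0.0778]
orientation: [1.0, -0.0, -0.0, 0.0]
ft_force: [-1.5, 2.4, -0.1]
grip_width: 0.001
finger_force: 0.7
```

Run:
```python
from h import *
s=bot.sense();print(s['t'],s['tool_pos'],s['ft_force'])
im=bot.get_image('wrist');cv2.imwrite('pics/w2.png',im);print(bot.sense()['tool_pos'])
```

```text
2.5667 [ 0.55634245 -0.04003762  0.07784403] [-1.47821096  2.44759752 -0.12825308]
[ 0.55765394 -0.04172922  0.07773708]
```

View pics/w2.png

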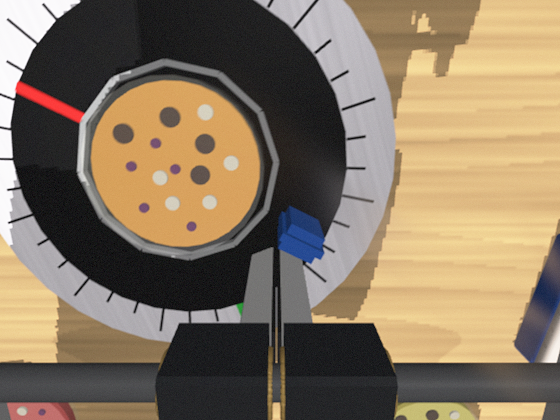

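move_arm:
  targets:
    - [6,9,3,0,0,0,255]
    - [15,14,3,0,0,0,255]
    - [24,17,3,0,0,0,255]
    - [34,19,3,0,0,0,255]
    - [44,20,3,0,0,0,255]
    - [54,20,3,0,0,0,255]
    - [64,18,3,0,0,0,255]
    - [73,15,3,0,0,0,255]

```text
t: 3.28
tool_pos: [0.629, -0.0528, 0.0734]
orientation: [1.0, 0.0, -0.002, -0.001]
ft_force: [-4.9, 4.5, 1.3]
grip_width: 0.003
finger_force: 2.5
```

Run:
```python
from h import *
im=bot.get_image('wrist');cv2.imwrite('pics/w3.png',im);s=bot.sense();print(s['t'],s['tool_pos'],s['ft_force'])
C=np.array([.603,.010])
for a in range(296,376,6):
    a_=np.radians(a);print(a,((C+.072*np.array([np.cos(a_),np.sin(a_)])-s['tool_pos'][:2])*[1000,-1000]).round(0))
```

```text
3.3333 [ 0.63095759 -0.0524547   0.0734952 ] [ 1.84202061 -0.6694234  -0.56436962]
296 [4. 2.]
302 [10. -1.]
308 [16. -6.]
314 [ 22. -11.]
320 [ 27. -16.]
326 [ 32. -22.]
332 [ 36. -29.]
338 [ 39. -35.]
344 [ 41. -43.]
350 [ 43. -50.]
356 [ 44. -57.]
362 [ 44. -65.]
368 [ 43. -72.]
374 [ 42. -80.]
```

View pics/w3.png

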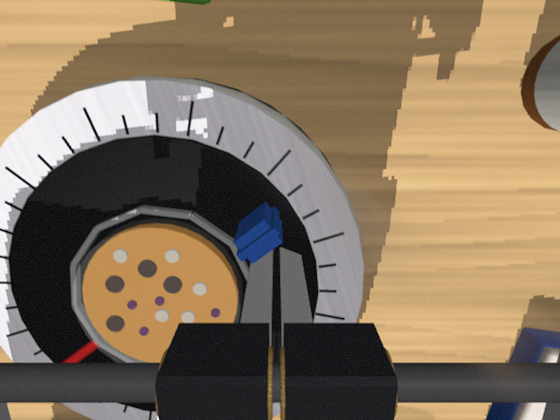

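move_arm:
  targets:
    - [6,1,0,0,0,0,255]
    - [12,-2,0,0,0,0,255]
    - [18,-6,0,0,0,0,255]
    - [24,-11,0,0,0,0,255]
    - [29,-16,0,0,0,0,255]
    - [34,-22,0,0,0,0,255]
    - [37,-28,0,0,0,0,255]
    - [37,-28,0,0,0,0,255]

```text
t: 4.0
tool_pos: [0.6674, -0.024, 0.0747]
orientation: [1.0, 0.001, 0.001, -0.0]
ft_force: [0.5, -0.1, -0.2]
grip_width: 0.003
finger_force: 0.0
```

Run:
```python
from h import *
im=bot.get_image('wrist');cv2.imwrite('pics/w4.png',im);t=bot.get_image('top');cv2.imwrite('pics/top4.png',t);s=bot.sense();print(s['t'],s['tool_pos'],s['ft_force'])
cv2.imwrite('pics/c4.png',np.hstack([cv2.resize(t[120:260,240:400],(480,420)),cv2.resize(im,(320,240))[:240] if 0 else cv2.copyMakeBorder(cv2.resize(im,(320,240)),0,180,0,0,cv2.BORDER_CONSTANT)]))
```

```text
4.1 [ 0.66690058 -0.0250491   0.07477801] [-0.73096223 -0.25312917 -0.3940297 ]
```

View pics/c4.png

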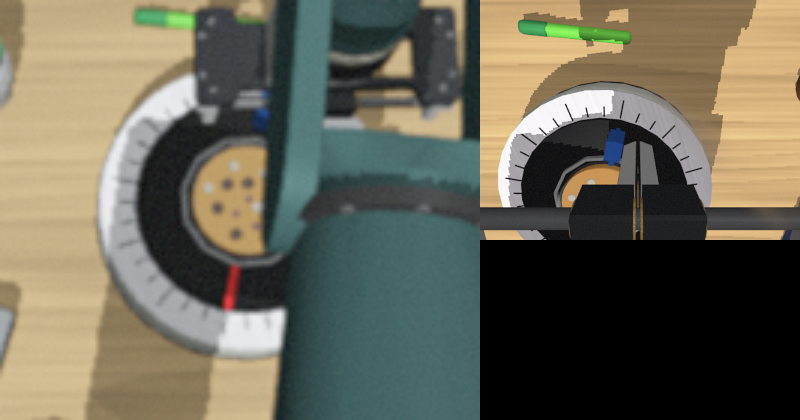

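```bash
cat >> h.py <<'E'
CT=None
def top(im,cen=None):
    c=cam('top');x,y,w,h=275,145,95,92;s=im[y:y+h,x:x+w];o={}
    for k,b,z in(('red',RED,.05),('green',GREEN,.044)):
        L=blobs(s,*b)
        if L: o[k]=onz(c,max(L,key=lambda t:t[1])[0]+[x,y],z)[:2]
    if cen is None:
        hs=cv2.cvtColor(s,cv2.COLOR_BGR2HSV)
        cs,_=cv2.findContours(cv2.inRange(hs,(0,0,0),(180,255,60)),cv2.RETR_EXTERNAL,cv2.CHAIN_APPROX_NONE)
        k=cv2.convexHull(max(cs,key=cv2.contourArea))[:,0]+[x,y]
        q=np.array([onz(c,p,.05)[:2] for p in k]);s_=np.linalg.lstsq(np.c_[2*q,np.ones(len(q))],(q**2).sum(1),rcond=None)[0]
        cen=s_[:2];print('cen',cen.round(4),np.sqrt(s_[2]+cen@cen))
    for k in o: d=o[k]-cen;print(k,o[k].round(4),np.degrees(np.arctan2(d[1],d[0])).round(2),np.hypot(*d).round(4))
    return cen
E
python3 - <<'E'
from h import *
c=top(cv2.imread('pics/top0.png'));top(cv2.imread('pics/top4.png'),c)
E
```

```text
cen [0.6048 0.0112] 0.08525059239317298
red [0.6703 0.0389] 22.87 0.0711
green [ 0.5111 -0.0197] -161.74 0.0986
red [0.5369 0.0262] 167.56 0.0695
```

move_arm:
  targets:
    - [3,-6,0,0,0,0,255]
    - [5,-12,0,0,0,0,255]
    - [7,-18,0,0,0,0,255]
    - [8,-23,0,0,0,0,255]
    - [9,-27,0,0,0,0,255]
    - [9,-30,0,0,0,0,255]
    - [9,-30,0,0,0,0,255]

```text
t: 4.68
tool_pos: [0.6755, 0.0054, 0.0744]
orientation: [1.0, 0.0, 0.0, -0.0]
ft_force: [0.4, 0.5, -0.1]
grip_width: 0.005
finger_force: 0.0
```

Run:
```python
from h import *
t=bot.get_image('top');cv2.imwrite('pics/top5.png',t);s=bot.sense();print(s['t'],s['tool_pos'],s['ft_force'])
top(t,np.array([.6048,.0112]))
```

```text
4.7333 [0.67561852 0.00510834 0.07453613] [-0.02833426 -0.11671071 -0.61022724]
```

move_arm:
  targets:
    - [0,8,0,0,0,0,255]
    - [0,10,-30,0,0,0,255]
    - [-20,10,-70,0,0,0,255]
    - [-50,5,-105,0,0,0,255]
    - [-80,0,-140,0,0,0,255]
    - [-110,-5,-165,0,0,0,255]
    - [-140,-8,-175,0,0,0,255]
    - [-140,-8,-175,0,0,0,255]

```text
t: 5.4
tool_pos: [0.5329, 0.0126, 0.257]
orientation: [1.0, 0.0, 0.005, 0.0]
ft_force: [0.5, -0.5, 1.3]
grip_width: 0.005
finger_force: 0.0
```

Run:
```python
from h import *
im=bot.get_image('wrist');cv2.imwrite('pics/w6.png',im);s=bot.sense();print(s['t'],s['tool_pos'],s['ft_force'])
look(im,(190,0,185,220))
```

```text
5.45 [0.53474664 0.01219324 0.25430531] [ 0.22387894  0.39857581 -0.13208197]
red [ 0.5391 -0.005 ] ang -167.94 r 0.0689
green [ 0.5118 -0.0215] ang -161.92 r 0.0996
blue [0.6735 0.025 ] ang 13.1 r 0.0689
cen [0.6064 0.0094] 0.0873
```

View pics/w6.png

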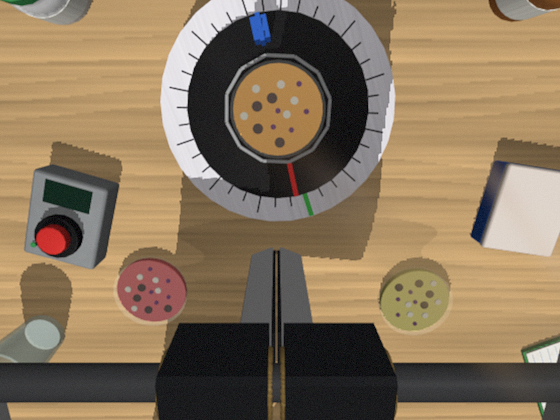

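move_arm:
  targets:
    - [30,6,10,0,0,0,255]
    - [60,12,35,0,0,0,255]
    - [90,18,65,0,0,0,255]
    - [120,18,95,0,0,0,255]
    - [138,18,130,0,0,0,255]
    - [140,18,165,0,0,0,255]
    - [140,18,175,0,0,0,255]
    - [140,15,175,0,0,0,255]

```text
t: 6.12
tool_pos: [0.6722, -0.0034, 0.0673]
orientation: [1.0, -0.001, -0.006, -0.0]
ft_force: [-0.7, -0.1, -0.2]
grip_width: 0.01
finger_force: 0.0
```

move_arm:
  targets:
    - [0,-4,0,0,0,0,255]
    - [0,-7,0,0,0,0,255]
    - [0,-9,0,0,0,0,255]
    - [0,-11,0,0,0,0,255]
    - [0,-12.5,0,0,0,0,255]
    - [0,-13.5,0,0,0,0,255]
    - [0,-14,0,0,0,0,255]
    - [0,-14,0,0,0,0,255]

```text
t: 6.78
tool_pos: [0.6756, 0.0114, 0.0751]
orientation: [1.0, -0.0, 0.001, 0.0]
ft_force: [0.8, -1.1, 0.4]
grip_width: 0.006
finger_force: 0.5
```

move_arm:
  targets:
    - [0,8,0,0,0,0,255]
    - [0,10,-30,0,0,0,255]
    - [-20,10,-70,0,0,0,255]
    - [-50,5,-105,0,0,0,255]
    - [-80,0,-140,0,0,0,255]
    - [-110,0,-165,0,0,0,255]
    - [-140,0,-175,0,0,0,255]
    - [-140,0,-175,0,0,0,255]

```text
t: 7.45
tool_pos: [0.5324, 0.0114, 0.2561]
orientation: [1.0, 0.0, 0.004, 0.0]
ft_force: [1.1, 0.4, 0.8]
grip_width: 0.008
finger_force: 0.0
```

Run:
```python
from h import *
im=bot.get_image('wrist')
im=bot.get_image('wrist');cv2.imwrite('pics/w7.png',im);s=bot.sense();print(s['t'],s['tool_pos'],s['ft_force'])
look(im,(190,0,185,220));cv2.imwrite('pics/c7.png',cv2.resize(im[120:230,230:370],None,fx=5,fy=5,interpolation=cv2.INTER_CUBIC))
```

```text
7.55 [0.53492367 0.01112574 0.25099616] [ 0.40624826 -0.55908225 -0.43622269]
red [ 0.5391 -0.0108] ang -162.21 r 0.0692
green [ 0.509  -0.0213] ang -161.76 r 0.1011
blue [0.6702 0.0315] ang 17.97 r 0.0685
cen [0.605  0.0103] 0.0867
```

View pics/c7.png

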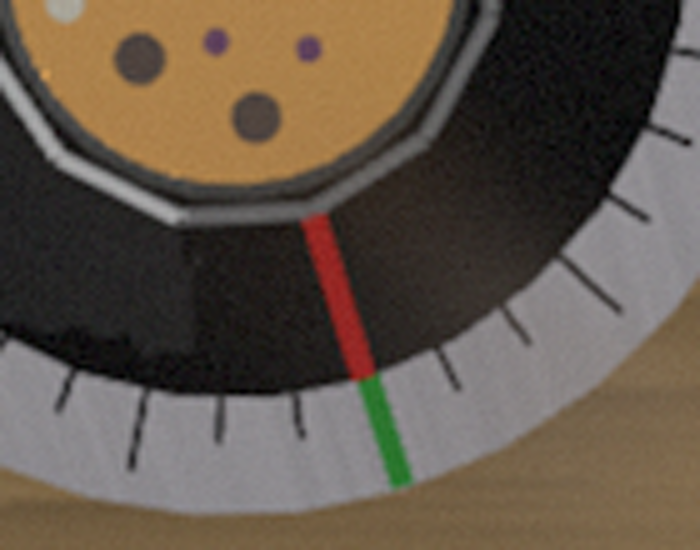

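move_arm:
  targets:
    - [-63,-240,0,0,0,0,255]
    - [-63,-240,0,0,0,0,255]
    - [-63,-240,0,0,0,0,255]
    - [-63,-240,0,0,0,0,255]
    - [-63,-240,0,0,0,0,255]
    - [-63,-240,0,0,0,0,255]
    - [-63,-240,0,0,0,0,255]
    - [-63,-240,0,0,0,0,255]

```text
t: 8.22
tool_pos: [0.4719, 0.2532, 0.2467]
orientation: [1.0, 0.002, -0.002, 0.001]
ft_force: [0.0, 0.2, 0.5]
grip_width: 0.007
finger_force: 0.0
```

move_arm:
  targets:
    - [0,0,40,0,0,0,255]
    - [0,0,80,0,0,0,255]
    - [0,0,110,0,0,0,255]
    - [0,0,130,0,0,0,255]
    - [0,0,140,0,0,0,255]
    - [0,0,140,0,0,0,255]

```text
t: 8.72
tool_pos: [0.471, 0.2492, 0.1052]
orientation: [1.0, -0.001, -0.004, 0.002]
ft_force: [0.1, -0.8, 0.3]
grip_width: 0.003
finger_force: 0.0
```

Run:
```python
from h import *
a=bot.get_image('wrist');a=bot.get_image('wrist');b=bot.get_image('side');s=bot.sense();print(s['t'],s['tool_pos'],s['ft_force'])
cv2.imwrite('pics/c8.png',np.hstack([cv2.resize(a,(400,300)),cv2.resize(b[180:330,180:380],(400,300))]))
```

```text
8.8667 [0.47382633 0.25113873 0.11094124] [-0.48795242  0.73883355  0.93584956]
```

View pics/c8.png

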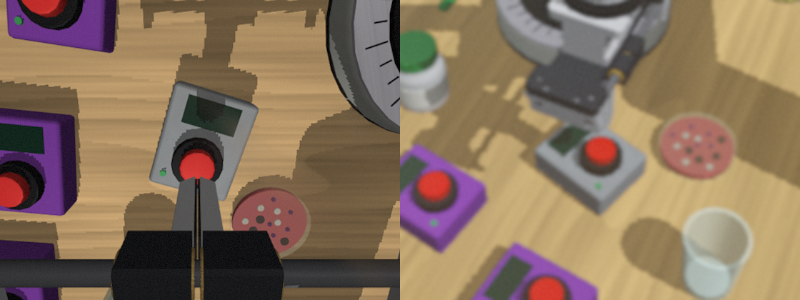

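move_arm:
  targets:
    - [0,0,25,0,0,0,255]
    - [0,0,38,0,0,0,255]
    - [0,0,44,0,0,0,255]
    - [0,0,48,0,0,0,255]
    - [0,0,51,0,0,0,255]
    - [0,0,51,0,0,0,255]
    - [0,0,51,0,0,0,255]

```text
t: 9.45
tool_pos: [0.4731, 0.2514, 0.0631]
orientation: [1.0, -0.0, 0.001, -0.0]
ft_force: [-6.2, -3.9, 12.6]
grip_width: 0.006
finger_force: 6.1
```

move_arm:
  targets:
    - [0,0,0,0,0,0,255]
    - [0,0,-10,0,0,0,255]
    - [0,0,-40,0,0,0,255]
    - [0,0,-80,0,0,0,255]
    - [0,0,-120,0,0,0,255]
    - [0,0,-150,0,0,0,255]
    - [0,0,-190,0,0,0,255]
    - [0,0,-190,0,0,0,255]

```text
t: 10.12
tool_pos: [0.476, 0.2529, 0.2602]
orientation: [1.0, -0.0, 0.009, -0.004]
ft_force: [0.3, 0.5, 0.8]
grip_width: 0.003
finger_force: 0.0
```

Run:
```python
from h import *
t=bot.get_image('top');s=bot.sense();print(s['t'],s['tool_pos'],s['ft_force'])
cv2.imwrite('pics/top9.png',t);top(t,np.array([.6048,.0112]))
```

```text
10.1667 [0.47508371 0.2525223  0.25636512] [-0.33249113  0.41951694 -0.87484406]
red [ 0.5388 -0.01  ] -162.18 0.0693
green [ 0.5104 -0.0199] -161.77 0.0994
```

View pics/top9.png

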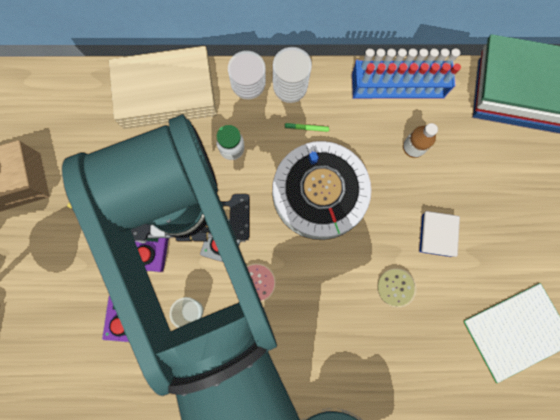

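move_arm:
  targets:
    - [0,0,42,0,0,0,255]
    - [0,0,84,0,0,0,255]
    - [0,0,125,0,0,0,255]
    - [0,0,160,0,0,0,255]
    - [0,0,178,0,0,0,255]
    - [0,0,182,0,0,0,255]
    - [0,0,182,0,0,0,255]
    - [0,0,182,0,0,0,255]

```text
t: 10.83
tool_pos: [0.4719, 0.2511, 0.0664]
orientation: [1.0, -0.0, -0.001, 0.0]
ft_force: [-1.4, -0.6, 2.1]
grip_width: 0.004
finger_force: 1.2
```

move_arm:
  targets:
    - [0,0,3,0,0,0,255]
    - [0,0,3,0,0,0,255]
    - [0,0,3,0,0,0,255]

```text
t: 11.08
tool_pos: [0.4729, 0.2516, 0.0642]
orientation: [1.0, -0.0, 0.001, -0.0]
ft_force: [-1.2, -0.1, 4.0]
grip_width: 0.005
finger_force: 1.7
```

move_arm:
  targets:
    - [0,0,3,0,0,0,255]
    - [0,0,3,0,0,0,255]
    - [0,0,3,0,0,0,255]

```text
t: 11.33
tool_pos: [0.4731, 0.2516, 0.0631]
orientation: [1.0, -0.0, 0.001, -0.0]
ft_force: [-4.2, -2.2, 11.0]
grip_width: 0.004
finger_force: 5.9
```

move_arm:
  targets:
    - [0,0,3,0,0,0,255]
    - [0,0,3,0,0,0,255]
    - [0,0,3,0,0,0,255]

```text
t: 11.58
tool_pos: [0.4732, 0.2517, 0.0628]
orientation: [1.0, 0.0, 0.002, -0.0]
ft_force: [-8.8, -3.2, 23.6]
grip_width: 0.006
finger_force: 11.4
```

move_arm:
  targets:
    - [0,0,-10,0,0,0,255]
    - [0,0,-40,0,0,0,255]
    - [0,0,-80,0,0,0,255]
    - [0,0,-120,0,0,0,255]
    - [0,0,-150,0,0,0,255]
    - [0,0,-170,0,0,0,255]
    - [0,0,-170,0,0,0,255]
    - [0,0,-170,0,0,0,255]

```text
t: 12.25
tool_pos: [0.4731, 0.2517, 0.2282]
orientation: [1.0, -0.0, 0.001, -0.001]
ft_force: [-0.1, -0.6, -0.7]
grip_width: 0.009
finger_force: 0.0
```

Run:
```python
from h import *
top(bot.get_image('top'),np.array([.6048,.0112])); print(bot.sense()['tool_pos']); print(bot.sign_off())
```

```text
red [ 0.5388 -0.01  ] -162.18 0.0693
green [ 0.5104 -0.0199] -161.77 0.0994
[0.47217471 0.25125733 0.22611676]
the job is handed in; nothing more can be done
None
```

I turned the dial until the red line was within about 0.4° (under 1 mm) of the green line. I then pressed the log button to its stop (twice, the second time to confirm full travel), backed the arm clear and handed the job in at about 12 s; the hand-in call gave no verdict.

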